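Refit bearing, keyed washer and retaining collar on the stall cart's wheel

ROBOT

A 7-joint arm with a two-finger parallel gripper is mounted at the origin on the work surface. World frame = base frame: x ahead of the robot, y to its left, z up, the work surface at z = 0. Lengths are in mm, angles in rad, forces in N, time in s.
With the tool pointing down it reaches from about 400 to 850 mm from the base axis. Payload 4.4 kg.
Tool frame: the origin (TCP) lies on the front face of the gripper's body, between the roots of the fingers; the fingertips stand 97 mm ahead of it and the grasp point (between the pads) lies 78 mm ahead of it; y points along the fingers, x is the direction in which the jaws open and shut, and the axes are right-handed (so a half turn about y gives the same grasp; the last joint's range is limited). The gripper opens to 94 mm and grips with 3 to 60 N. Pads are 16 mm wide; open, the fingers measure 119 mm over their backs; the gripper's body (75 mm by 177 mm) begins 78 mm behind the grasp point.
Start: joints at [-1.381, 0.628, 0.038, 1.517, -0.027, 0.996, -0.02], TCP at [164.44, 628.869, 302.678] pointing down, gripper open.
Joint ranges: [-3.06, 3.06], [-0.37, 2.12], [-1.25, 1.32], [0.18, 2.47], [-1.1, 4.24], [0.23, 1.98], [-2.94, 2.94]. Speed limits (rad/s): [2.57, 2.57, 3.14, 3.14, 3.14, 3.14, 3.14].

INTERFACE

Orientations are given as [roll, pitch, yaw] about the fixed x, y, z axes, in that order (R = Rz(yaw) Ry(pitch) Rx(roll)).
In Python, from station import r gives the robot as it stands.
- The arm moves only by the shell command python3 -m pendant 'ROWS'. ROWS is JSON, a list of rows, each a list of 7 numbers: the shift along the tool's x, y, z in cm, then the turn, a rotation vector about the tool's x, y, z in rad, then the finger opening in cm, from 0 to 9.4. In form: [[x, y, z, rx, ry, rz, gripper], ...]. A call has 1 to 10 rows; each row shifts and turns the commanded pose from where the row before left it, along the tool's axes as they then stand; what a row does not reach is not made up. A row lasts 1/8 s, in which the tool goes at most 62.5 mm and 10.7 degrees, less where a joint would pass 70% of its speed; a pose out of reach is approached as far as the arm can. A call is refused whole if a number of a shift passes 6.25 or a number of a turn 0.188, either way. A call with a gripper value outside its range is refused whole. The fingers move at their own pace and stop on an object; the grip force is fixed at half the most. Time passes only in rows, so rows that do not move let the fingers close. It gives the time, the measured TCP pose, the force and the opening at its end, in the units of the state.
- r.get_state(): the state, without advancing time (a new reading comes with each control period).
- r.grab_frame(name): name is "side" or "top"; returns a dict with "image" (480x640x3 uint8, blue, green, red), "mtx" (3x3 intrinsics, pixels), "rvec" (rotation vector, rad) and "tvec" (3), from world to camera coordinates, as OpenCV has them. Camera axes: x right, y down, z forward; pixel columns grow to the right and rows downward; lengths in mm; the calibration is good to about 2 mm. A picture is of the moment at which its call begins. There is no depth.
- r.close_job(): hands the job in, once; it reports no verdict.
The state is a dict: "t": time; "q": joint angles; "qvel": joint speeds; "joint_torque": joint torques, N m; "tcp_pos": TCP position; "ee_rot": TCP orientation; "contact_force": force on the tool from outside, world axes, zero at the start; "ft_torque": the same for the moment, N m; "width": finger opening in mm.
Only numpy, scipy, OpenCV 4.12 (cv2) and the standard library are available. Lean on these libraries where they do the work, as an engineer would, in place of code of your own. Each camera call takes 0.05 s, during which the arm holds its last target. There are 200 camera calls.

TASK

Finish putting the stall cart's wheel together on its upright axle: set the bearing into the hub, then lay the brass keyed washer flat on it, turning it until it drops over the axle's flats, and last push the orange collar down over the axle's spring catches until it clicks in under them and stays. Work by feel and never force it, and do not disturb the wrench, the grease tin or the oil bottle.

Things in the scene. Friction and masses are not known exactly. Their poses are not given: they have to be found in the camera images.
- stub: Fixed 230 mm square board, 18 mm thick, origin under its centre, z up; a steel axle with a wheel (tyre 200 mm across, hub 66 mm, spins) is clamped upright through that point. How high and how turned it is clamped differs and is not given: tip 147 to 159 mm above the table, flats within 0.7 rad of the board's x axis. Hub's flat top 43 mm, tyre's top 55 mm below the tip.
- bearing_center (a point): Centre of the loose bearing, half-way up: steel ring with black seal, 47 mm outside, 25 mm bore, 12 mm high. It goes over the axle (nose 13 mm thick with tapered end, widening to 24 mm between 27.5 and 32.5 mm below the tip) into a 48.6 mm pocket in the hub's top, 5.5 mm deep to a wave spring: its centre then 42.5 mm below the tip. Spring: 6 N to start, 16 N at its dead stop 3.5 mm down.
- washer_center (a point): Centre of the loose brass keyed washer, half-way up: 36 mm outside, 5 mm high, hole 25.6 mm along its own x, 18.8 mm between two flats along its y. The axle's thick part has two matching flats, 17 mm apart, 28.5 to 41 mm below the tip. Not in line, it stops at the top of them; turned into line (about 0.1 rad either way) it drops 7 mm onto the bearing, centre 8.5 mm above the bearing's.
- collar_center (a point): Centre of the loose orange collar, half-way up; 18 mm high: flange below, 52 mm wide, 6 mm high; neck 36 mm wide (grip here). Bore 14.2 mm (25.8 mm in the lower 8 mm). It slides over two sloped spring catches on the nose (7 to 16 mm below the tip) with under 10 N and meets the washer; pressed 2.5 mm on with 15 to 20 N it clicks under them, 1 mm before a dead stop. Over 40 N is forcing it.
- grease_tin: Bystander: closed round tin with green label, 68 mm across, 55 mm high, origin under its base.
- wrench: Bystander: steel spanner lying flat, 180 mm long along its x axis, 8 mm thick, origin at mid-length on its underside.
- oil_bottle: Bystander: small bottle with red cap and yellow label, 48 mm across, 130 mm high, origin under its base.
Mind the look-alikes: they are no part of the job. Of the things that look like the part that bears washer_center, the smallest one is meant.

How it is judged (in metres and radians):
On the way, in this order (a step that is already met when the one before it is completed fails the run):
1. the bearing is let go, level in the hub round the axle, with the washer and collar still off the axle (horizontal distance between bearing_center and stub below 0.0025 m and angle between bearing_center's own z axis and vertical below 0.06 rad and contact force between the fingers and bearing below 0.1 N and contact force between bearing and stub above 0.3 N and horizontal distance between each of washer_center, collar_center and stub above 0.05 m), for 0.2 s.
2. the washer is let go, flat on the bearing, with the collar still off the axle (horizontal distance between bearing_center and stub below 0.0025 m and angle between each of bearing_center, washer_center's own z axis and vertical below 0.06 rad and contact force between the fingers and bearing below 0.1 N and contact force between bearing and stub above 0.3 N and horizontal distance between washer_center and stub below 0.0035 m and contact force between the fingers and washer below 0.1 N and distance between washer_center and bearing_center between 0.0075 and 0.0098 m and horizontal distance between collar_center and stub above 0.05 m), for 0.2 s.
At the end, for the whole second after the job is handed in: Bearing on the axle (centred within 2.5 mm, level), washer flat on it (centres 7.5 to 9.8 mm apart), collar on that (its centre 18.5 to 21 mm from the bearing's) and locked: held down under the catches, it presses on the washer with over 8.5 N; all at rest and let go (horizontal distance between each of bearing_center, collar_center and stub below 0.0025 m and angle between each of bearing_center, washer_center, collar_center's own z axis and vertical below 0.06 rad and contact force between the fingers and bearing below 0.1 N and contact force between bearing and stub above 0.3 N and horizontal distance between washer_center and stub below 0.0035 m and contact force between the fingers and washer below 0.1 N and distance between washer_center and bearing_center between 0.0075 and 0.0098 m and contact force between the fingers and collar below 0.1 N and distance between collar_center and bearing_center between 0.0185 and 0.021 m and contact force between collar and washer above 8.5 N and linear speed of collar below 0.02 m/s); the robot touches nothing.
It fails at once if forcing it: the collar presses on the washer and the stack below with more than 40 N (contact force between collar and washer above 40 N).
It fails at once if the bearing is rammed or jammed against the axle, hub or spring with more than 50 N (contact force between bearing and stub above 50 N).
It fails at once if the wrench, grease tin or oil bottle is moved more than 2 cm (distance of any of wrench, grease_tin, oil_bottle from where it was at the start of the episode above 0.02 m).
It also fails if it takes over 72 s, if anything falls off the work surface, if the arm or the gripper's body presses on something with over 40 N, if the wrist force passes 120 N, or if a joint passes its speed limit or range.

## Working session

There is one attempt and no reset: what is moved stays moved. The work goes in short steps, Python scripts to look and compute and a shell command to move; the robot and the scene stay as the last step left them, time stands still between calls to the robot, and variables do not carry over. Pictures are saved under pics/ and viewed, about 8 in all and at most 12, crops included, and the job is handed in when it is done.

```bash
mkdir -p pics; ls; cat > h.py <<'E'
import numpy as np, cv2
from station import r
def snap(n,f):
    d=r.grab_frame(n); cv2.imwrite(f,d["image"]); np.savez(f[:-4],**{k:np.array(d[k]) for k in("image","mtx","rvec","tvec")}); return d
def load(f): return np.load(f)
def ray(d,u,v,z):
    R=cv2.Rodrigues(np.float64(d["rvec"]))[0]; t=np.float64(d["tvec"]).reshape(3)
    c=-R.T@t; w=R.T@np.linalg.inv(d["mtx"])@np.array([u,v,1.])
    return c+w*(z-c[2])/w[2]
def proj(d,p): return cv2.projectPoints(np.float64(p).reshape(-1,3),np.float64(d["rvec"]),np.float64(d["tvec"]),np.float64(d["mtx"]),None)[0].reshape(-1,2)
def crop(d,u,v,w,h,s,f):
    im=d["image"][max(0,v-h//2):v+h//2,max(0,u-w//2):u+w//2]; cv2.imwrite(f,cv2.resize(im,None,fx=s,fy=s,interpolation=cv2.INTER_CUBIC))
E
python3 - <<'E'
from h import *
for n in("top","side"):
    d=snap(n,f"pics/{n}0.png"); R=cv2.Rodrigues(np.float64(d["rvec"]))[0]
    print(n,-R.T@np.float64(d["tvec"]).reshape(3),d["mtx"].tolist(),R[2])
s=r.get_state(); print(s)
E
```

```text
pics
top [ 478.31451857  -32.47506873 1260.90443605] [[491.2184355036838, 0.0, 318.9515680041476], [0.0, 491.2184355036838, 241.6694125699156], [0.0, 0.0, 1.0]] [ 0.08402971 -0.01661787 -0.99632467]
side [305.81653803 514.80857036 688.39054828] [[465.6119129994715, 0.0, 314.9766706283392], [0.0, 465.6119129994715, 239.88169336366104], [0.0, 0.0, 1.0]] [ 0.29449506 -0.62661606 -0.72154346]
{'t': 0.1, 'q': array([-1.38077312,  0.62922042,  0.0384223 ,  1.51825227, -0.02699211,
        0.99631602, -0.02000927]), 'qvel': array([-2.24491441e-04, -1.45337283e-04,  5.55297287e-04, -3.32150611e-03,
        1.53104973e-03, -1.86959335e-05,  2.33985555e-05]), 'joint_torque': array([ 2.75058024e-03, -5.50785542e+01,  1.14689011e+00, -1.87116373e+01,
       -5.23331494e-02,  1.93128968e-02,  5.83709721e-05]), 'tcp_pos': array([164.32620726, 628.43667299, 301.87210059]), 'ee_rot': array([-1.57080464,  0.00167888,  1.31498667]), 'contact_force': array([ 0.03209098, -0.23836086, -0.47220821]), 'ft_torque': array([-0.08786506, -0.00774014, -0.02064086]), 'width': 93.8614939547107}
```

View pics/top0.png

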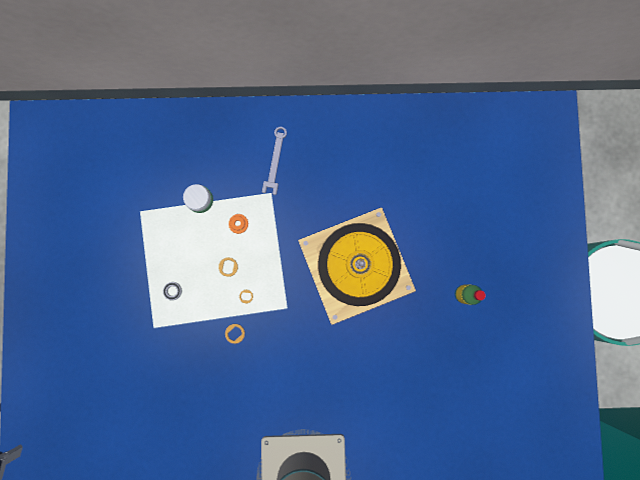

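View pics/side0.png

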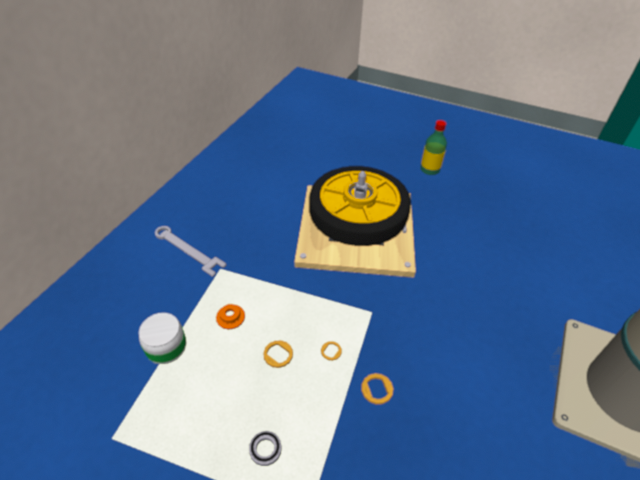

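```bash
python3 - <<'E'
from h import *
T=load("pics/top0.npz");S=load("pics/side0.npz")
for n,a,b,z in [("collar",(238,224),(231,316),9),("w1",(228,267),(278,354),2.5),("w2",(246,296),(331,351),2.5),("w3",(235,333),(377,389),2.5),("bear",(172.5,291),(265.5,448),6)]:
    print(n,ray(T,*a,z).round(1),ray(S,*b,z).round(1))
print("tip",ray(T,361,264,153).round(1),ray(S,362,174,153).round(1))
bc=[(298,241),(381,208),(415,290),(332,324)]
B=np.array([ray(T,*p,18) for p in bc]);print(B.round(1),B.mean(0))
for i in range(4):
    e=B[(i+1)%4]-B[i];print(np.linalg.norm(e).round(1),np.arctan2(e[1],e[0]).round(3))
def C(d,u,v,w,h,s): 
    return cv2.resize(d["image"][v-h//2:v+h//2,u-w//2:u+w//2],None,fx=s,fy=s,interpolation=cv2.INTER_CUBIC)
a=C(T,361,264,50,38,8);b=C(S,361,186,50,38,8);c=C(T,238,292,100,112,3.57142);e=C(S,330,365,130,100,4)
im=np.zeros((600,800,3),np.uint8);im[:304,:400]=a;im[:304,400:800]=b
c=cv2.resize(c,(264,296));im[304:,:264]=c;e=cv2.resize(e,(384,296));im[304:,300:684]=e
cv2.imwrite("pics/c1.png",im)
E
```

```text
collar [634.2 152.7   9. ] [633.4 155.9   9. ]
w1 [525.  180.3   2.5] [526.  181.3   2.5]
w2 [450.3 135.4   2.5] [449.9 137.3   2.5]
w3 [358.1 164.2   2.5] [357.5 166.2   2.5]
bear [467.6 320.4   6. ] [467.8 321.8   6. ]
tip [ 518.9 -144.6  153. ] [ 520.6 -140.9  153. ]
[[ 5.861e+02 -1.000e-01  1.800e+01]
 [ 6.658e+02 -2.141e+02  1.800e+01]
 [ 4.549e+02 -2.927e+02  1.800e+01]
 [ 3.755e+02 -8.070e+01  1.800e+01]] [ 520.58560151 -146.91423132   18.        ]
228.4 -1.214
225.1 -2.785
226.4 1.93
225.6 0.366
```

View pics/c1.png

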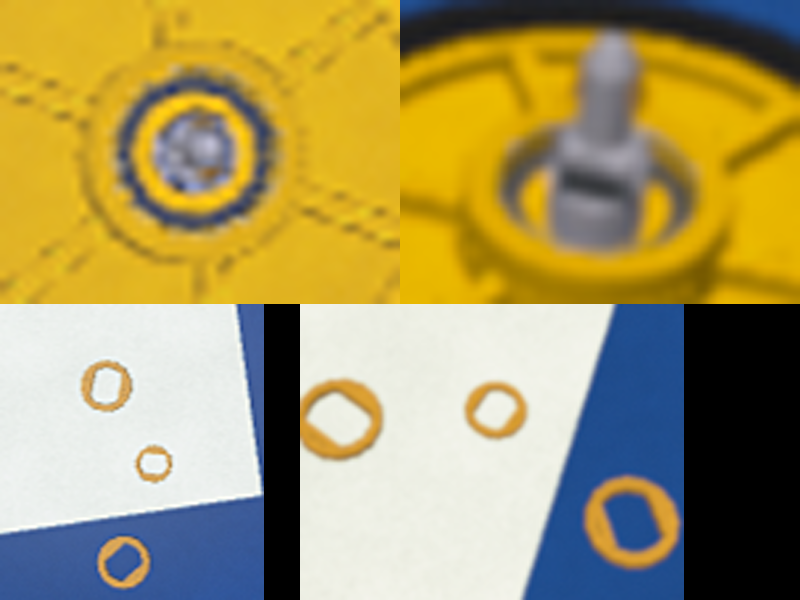

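```bash
cat > fit.py <<'E'
from h import *
from scipy.optimize import minimize
T=load("pics/top0.npz");S=load("pics/side0.npz")
# axle: tip & pocket rim centre in both views
obs=[(T,(361.4,263.6),0),(S,(362.4,171.6),0),(T,(360.6,264.0),43),(S,(360.7,191.4),43)]
f=lambda p:sum(((proj(d,[p[0],p[1],p[2]-o])[0]-np.array(m))**2).sum() for d,m,o in obs)
s=minimize(f,[520,-144,153],method="Nelder-Mead");print("axle",s.x.round(1),s.fun)
for d,m,o in obs: print((proj(d,[s.x[0],s.x[1],s.x[2]-o])[0]-m).round(2))
# washer
def model(d,x,y,yaw,u0,v0,n,k=6):
    m=np.zeros((n*k,n*k),np.float32);a=np.linspace(0,2*np.pi,120)
    def P(q,z):
        c,s_=np.cos(yaw),np.sin(yaw);w=np.c_[x+c*q[:,0]-s_*q[:,1],y+s_*q[:,0]+c*q[:,1],np.full(len(q),z)]
        return np.round(((proj(d,w)-[u0,v0]+.5)*k)*16).astype(np.int32)
    o=18*np.c_[np.cos(a),np.sin(a)];h=12.8*np.c_[np.cos(a),np.sin(a)];h[:,1]=h[:,1].clip(-9.4,9.4)
    for z in(0,2.5,5): cv2.fillPoly(m,[P(o,z)],1.,cv2.LINE_8,4)
    t=np.zeros_like(m);cv2.fillPoly(t,[P(h,5)],1.,cv2.LINE_8,4);b=np.zeros_like(m);cv2.fillPoly(b,[P(h,0)],1.,cv2.LINE_8,4)
    m-=t*b*1.0
    return cv2.GaussianBlur(cv2.resize(m,(n,n),interpolation=cv2.INTER_AREA),(0,0),.5)
def score(d,u,v,p,n=26):
    u0,v0=u-n//2,v-n//2;g=d["image"][v0:v0+n,u0:u0+n].astype(float);g=g[...,2]-g[...,0]
    return np.corrcoef(model(d,*p,u0,v0,n).ravel(),g.ravel())[0,1]
for nm,vs in(("T",[(T,246,296)]),("S",[(S,331,351)])):
    best=[]
    for yaw in np.arange(0,np.pi,.157):
        q=minimize(lambda p:-sum(score(d,u,v,(p[0],p[1],yaw)) for d,u,v in vs),[450.2,136.3],method="Nelder-Mead",options=dict(maxiter=40,initial_simplex=[[450,136],[453,136],[450,139]]))
        best.append((round(-q.fun,4),round(yaw,2),q.x.round(1)))
    best.sort(key=lambda b:-b[0]);print(nm,best[:5],best[-1])
# axle overlays
ax=s.x;out=[]
for yaw in [0.36-.6,0.36-.3,.36,.36+.3,.36+.6,.36+1.57]:
    k=12;u0,v0=346,165;im=cv2.resize(S["image"][v0:v0+44,u0:u0+32-10+0],None,fx=k,fy=k,interpolation=cv2.INTER_CUBIC) if 0 else cv2.resize(S["image"][v0:v0+40,u0:u0+30],None,fx=7,fy=7,interpolation=cv2.INTER_CUBIC)
    for sg in(1,-1):
        n=np.array([-np.sin(yaw),np.cos(yaw),0])*sg
        if n@[-214,658,0]<0: continue
        t=np.array([np.cos(yaw),np.sin(yaw),0]);c=ax+8.5*n
        q=np.array([c-4*t-[0,0,29.5],c+4*t-[0,0,29.5],c+8.4*t-[0,0,32.5],c+8.4*t-[0,0,41],c-8.4*t-[0,0,41],c-8.4*t-[0,0,32.5]])
        cv2.polylines(im,[np.round((proj(S,q)-[u0,v0]+.5)*7).astype(np.int32)],True,(0,0,255),1)
    out.append(im)
cv2.imwrite("pics/c2.png",np.vstack([np.hstack(out[:3]),np.hstack(out[3:])]))
E
python3 fit.py
```

```text
axle [ 521.  -146.5  152.2] 3.1899663027434704
[ 0.36 -0.54]
[0.46 1.  ]
[-0.7  -0.19]
[ 0.2 -1. ]
T [(np.float64(0.9324), np.float64(1.41), array([450.3, 136.2])), (np.float64(0.9293), np.float64(1.57), array([450.2, 136.2])), (np.float64(0.9209), np.float64(1.26), array([450.5, 136.2])), (np.float64(0.9171), np.float64(1.73), array([450.3, 136.3])), (np.float64(0.903), np.float64(1.1), array([450.5, 136.5]))] (np.float64(0.804), np.float64(2.98), array([450.3, 136.3]))
S [(np.float64(0.9167), np.float64(1.41), array([451. , 135.7])), (np.float64(0.9149), np.float64(1.57), array([451.1, 135.7])), (np.float64(0.9097), np.float64(1.26), array([451.1, 135.7])), (np.float64(0.9055), np.float64(1.73), array([451.1, 135.7])), (np.float64(0.8932), np.float64(1.1), array([451. , 135.9]))] (np.float64(0.792), np.float64(0.0), array([451., 136.]))
```

View pics/c2.png

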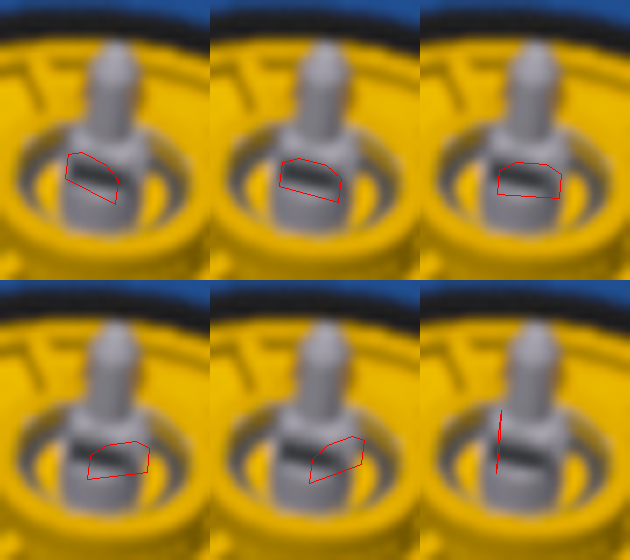

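```bash
cat > go.py <<'E'
import sys; from h import *
from scipy.spatial.transform import Rotation as Ro
s=r.get_state();R=Ro.from_euler("xyz",s["ee_rot"]).as_matrix();yaw=np.arctan2(R[1,0],R[0,0])
x,y,tz=map(float,sys.argv[1:4])   # x,y and fingertip z
d=R.T@(np.array([x,y,tz+97])-s["tcp_pos"])/10
print("t",round(s["t"],2),"tool shift cm",d.round(2),"yaw",yaw.round(3),"tilt",R[:,1].round(3),"tipz",(s["tcp_pos"][2]-97).round(1))
if len(sys.argv)>4: print("turn about tool y",round(-(float(sys.argv[4])-yaw),3))
E
python3 go.py 467.7 321.1 60 0.6; python3 -m pendant '[[0,0,0,0,0.17,0,9],[0,0,0,0,0.17,0,9],[0,0,0,0,0.17,0,9],[0,0,0,0,0.17,0,9]]'; python3 go.py 467.7 321.1 60 0.6
```

```text
t 0.1 tool shift cm [-22.03  14.52 -37.13] yaw 1.315 tilt [-0.    -0.002 -1.   ] tipz 204.9
turn about tool y 0.715
t: 0.6
tcp_pos: [164.3, 628.6, 302.2]
ee_rot: [-1.571, 0.001, 0.629]
contact_force: [0.7, 0.2, 0.1]
width: 89.6
t 0.6 tool shift cm [  6.44  14.54 -42.71] yaw 0.629 tilt [-0.    -0.001 -1.   ] tipz 205.2
turn about tool y 0.029
```

```bash
python3 -m pendant '[[0.4,0.8,-2.5,0,0,0,7],[0.7,1.5,-4.5,0,0,0,7],[0.7,1.5,-4.5,0,0,0,7],[0.7,1.5,-4.5,0,0,0,7],[0.7,1.5,-4.5,0,0,0,7],[0.7,1.5,-4.5,0,0,0,7],[0.7,1.5,-4.5,0,0,0,7],[0.7,1.5,-4.5,0,0,0,7],[0.7,1.5,-4.5,0,0,0,7],[0.4,1.5,-4,0,0,0,7]]'; python3 go.py 467.7 321.1 7 0.6
```

```text
t: 1.85
tcp_pos: [469.2, 323.2, 158.9]
ee_rot: [-1.571, 0.0, 0.634]
contact_force: [0.5, 0.3, 1.0]
width: 70.2
t 1.85 tool shift cm [-0.25  5.49 -0.08] yaw 0.634 tilt [-0. -0. -1.] tipz 61.9
turn about tool y 0.034
```

```bash
python3 -m pendant '[[-0.15,1.2,-0.05,0,0,0,7],[-0.1,1.8,-0.03,0,0,0,7],[0,1.5,0,0,0,0,7],[0,0.7,0,0,0,0,7],[0,0.3,0,0,0,0,7],[0,0,0,0,0,0,7]]'; python3 go.py 467.7 321.1 6.5; python3 - <<'E'
from h import *
d=snap("side","pics/s1.png"); crop(d,265,430,160,100,5,"pics/c3.png")
E
```

```text
t: 2.6
tcp_pos: [466.5, 322.8, 104.8]
ee_rot: [-1.571, -0.0, 0.635]
contact_force: [0.3, -0.7, -0.2]
width: 70.1
t 2.6 tool shift cm [-0.01  0.13 -0.21] yaw 0.635 tilt [ 0.  0. -1.] tipz 7.8
```

View pics/c3.png

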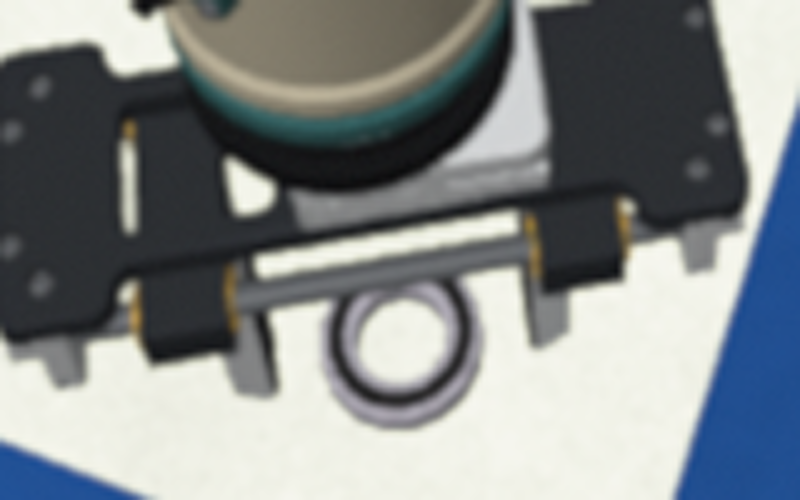

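```bash
python3 -m pendant '[[0,0.1,-0.2,0,0,0,6],[0,0,0,0,0,0,4],[0,0,0,0,0,0,3],[0,0,0,0,0,0,3],[0,0,0,0,0,0,3],[0,0,0,0,0,0,3],[0,0,0,0,0,0,3]]'; python3 go.py 467.7 321.1 6.5
```

```text
t: 3.52
tcp_pos: [467.9, 320.9, 103.8]
ee_rot: [-1.571, -0.0, 0.635]
contact_force: [-0.1, -0.5, 2.5]
width: 45.0
t 3.52 tool shift cm [-0.    0.03  0.03] yaw 0.635 tilt [ 0.  0. -1.] tipz 6.8
```

```bash
python3 -m pendant '[[0,-0.5,0,0,0,0,3],[0,-1.5,0,0,0,0,3],[0,-2.5,0,0,0,0,3],[0,-3,0,0,0,0,3],[0,-3,0,0,0,0,3],[0,-3,0,0,0,0,3],[0,-2.5,0,0,0,0,3],[0,-1.5,0,0,0,0,3],[0,0,0,0,0,0,3]]'; python3 go.py 521 -146.5 172; python3 - <<'E'
from h import *
d=snap("side","pics/s2.png"); d=snap("top","pics/t2.png"); 
E
```

```text
t: 4.65
tcp_pos: [467.9, 321.2, 279.8]
ee_rot: [-1.571, -0.002, 0.635]
contact_force: [-0.3, -0.5, -0.9]
width: 45.3
t 4.65 tool shift cm [-23.48   1.02 -40.8 ] yaw 0.635 tilt [ 0.002  0.001 -1.   ] tipz 182.8
```

View pics/s2.png

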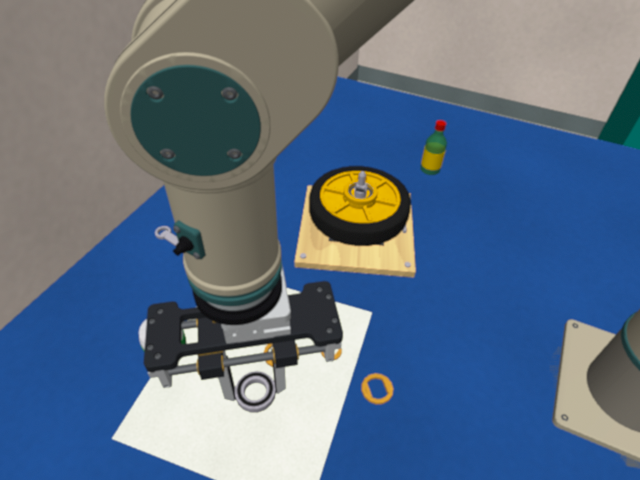

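```bash
python3 - <<'E'
from h import *
d=load("pics/s2.npz"); print(proj(d,[467.9,321.2,182]))
im=cv2.resize(d["image"][355:415,215:305],None,fx=8,fy=8,interpolation=cv2.INTER_CUBIC)
a=np.linspace(0,6.3,60)
for rr,z,c in((23.5,188,(0,255,0)),(12.5,188,(0,0,255)),(23.5,176,(255,0,0))):
    q=np.c_[467.9+rr*np.cos(a),321.2+rr*np.sin(a),0*a+z]
    cv2.polylines(im,[np.round((proj(d,q)-[215,355]+.5)*8).astype(np.int32)],True,c,1)
cv2.imwrite("pics/c4.png",im)
E
```

```text
[[255.99762498 390.7429242 ]]
```

View pics/c4.png

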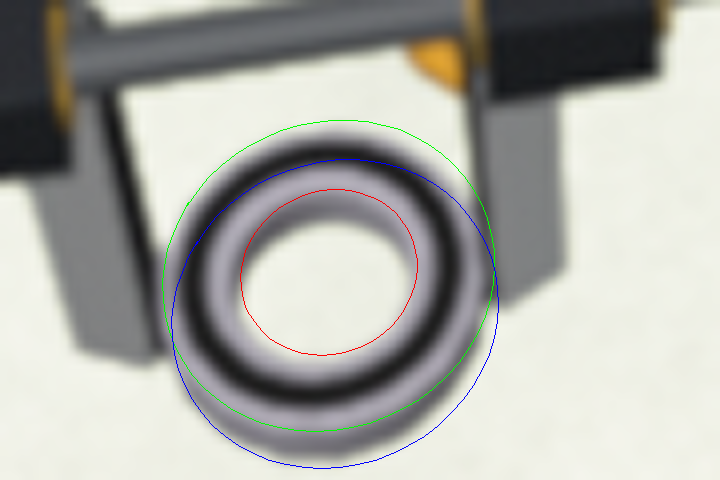

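```bash
python3 -m pendant '[[-1.2,0,-2,0,0,0,3],[-2.4,0,-4.1,0,0,0,3],[-2.6,0,-4.5,0,0,0,3],[-2.7,0,-4.8,0,0,0,3],[-2.7,0,-4.8,0,0,0,3],[-2.7,0,-4.8,0,0,0,3],[-2.7,0,-4.8,0,0,0,3],[-2.6,0,-4.5,0,0,0,3],[-2.4,0,-4.1,0,0,0,3],[-1.4,0,-2.3,0,0,0,3]]'; python3 go.py 521 -146.5 172; python3 -m pendant '[[0,0,0,0,0,0,3],[0,0,0,0,0,0,3]]'; python3 go.py 521 -146.5 172
```

```text
t: 6.0
tcp_pos: [518.8, -150.2, 277.9]
ee_rot: [-1.571, 0.003, 0.63]
contact_force: [-0.3, 0.2, -2.1]
width: 45.1
t 6.0 tool shift cm [0.4  0.89 0.17] yaw 0.63 tilt [-0.002 -0.001 -1.   ] tipz 180.9
t: 6.25
tcp_pos: [519.8, -145.0, 278.0]
ee_rot: [-1.569, 0.001, 0.635]
contact_force: [0.3, 0.3, 0.0]
width: 45.1
t 6.25 tool shift cm [ 0.   0.9 -0.2] yaw 0.635 tilt [-0.002  0.001 -1.   ] tipz 181.0
```

```bash
python3 -m pendant '[[0,0.5,-0.1,0,0,0,3],[0,0.8,-0.1,0,0,0,3],[0,0.9,0,0,0,0,3],[0,0.8,0,0,0,0,3],[0,0.8,0,0,0,0,3],[0,0.6,0,0,0,0,3],[0,0,0,0,0,0,3]]'; python3 go.py 521 -146.5 110.5; python3 - <<'E'
from h import *
d=snap("side","pics/s3.png"); crop(d,361,186,100,76,8,"pics/c5.png")
E
```

```text
t: 7.12
tcp_pos: [521.7, -147.1, 234.1]
ee_rot: [-1.57, 0.001, 0.635]
contact_force: [0.5, 0.7, -1.2]
width: 45.2
t 7.12 tool shift cm [-0.02  2.66  0.09] yaw 0.635 tilt [-0.001  0.    -1.   ] tipz 137.1
```

View pics/c5.png

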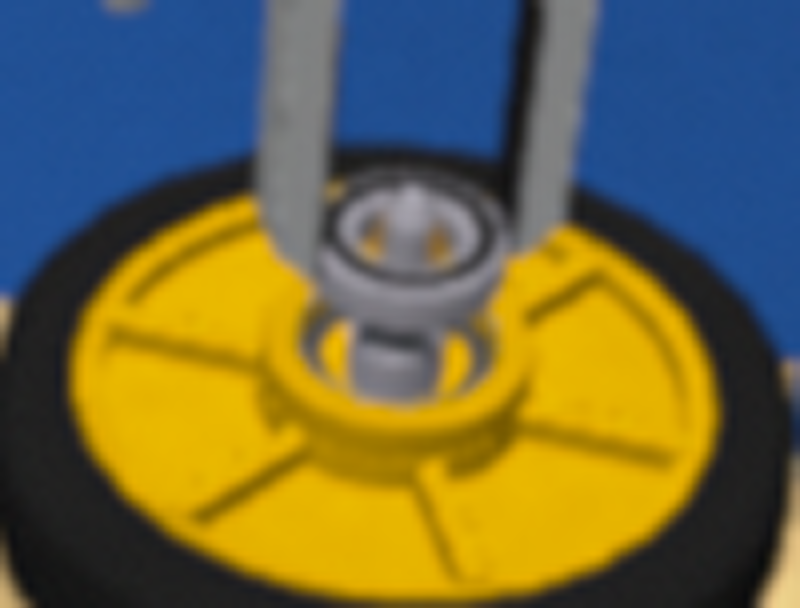

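```bash
for i in 1; do python3 -m pendant '[[0,0.3,0.04,0,0,0,3],[0,0.3,0.04,0,0,0,3],[0,0.3,0,0,0,0,3],[0,0,0,0,0,0,3]]'; python3 -m pendant '[[0,0.2,0,0,0,0,3],[0,0.2,0,0,0,0,3],[0,0,0,0,0,0,3]]'; done; python3 go.py 521 -146.5 110.5
```

```text
t: 7.68
tcp_pos: [521.3, -146.5, 225.4]
ee_rot: [-1.57, 0.0, 0.635]
contact_force: [0.4, 0.3, -1.0]
width: 45.1
t: 8.05
tcp_pos: [521.4, -146.5, 221.5]
ee_rot: [-1.571, 0.0, 0.635]
contact_force: [-0.5, -0.4, -0.6]
width: 45.3
t 8.05 tool shift cm [-0.03  1.4   0.02] yaw 0.635 tilt [-0.  0. -1.] tipz 124.5
```

```bash
python3 -m pendant '[[0,0.2,0,0,0,0,3],[0,0.2,0,0,0,0,3],[0,0.1,0,0,0,0,3],[0,0,0,0,0,0,3]]'; python3 -m pendant '[[0,0.1,0,0,0,0,3],[0,0.1,0,0,0,0,3],[0,0.1,0,0,0,0,3],[0,0,0,0,0,0,3]]'; python3 go.py 521 -146.5 110.5
```

```text
t: 8.55
tcp_pos: [521.4, -146.5, 216.6]
ee_rot: [-1.571, 0.0, 0.635]
contact_force: [0.0, 0.4, -0.7]
width: 45.4
t: 9.05
tcp_pos: [521.5, -146.6, 213.6]
ee_rot: [-1.571, 0.0, 0.635]
contact_force: [0.0, -0.1, -0.5]
width: 45.3
t 9.05 tool shift cm [-0.03  0.61  0.03] yaw 0.635 tilt [-0. -0. -1.] tipz 116.6
```

```bash
for i in 1; do python3 -m pendant '[[0,0.1,0,0,0,0,3],[0,0.1,0,0,0,0,3],[0,0,0,0,0,0,3]]';python3 -m pendant '[[0,0.1,0,0,0,0,3],[0,0.1,0,0,0,0,3],[0,0,0,0,0,0,3]]'; done; python3 go.py 521 -146.5 110.5
```

```text
t: 9.43
tcp_pos: [521.5, -146.6, 211.6]
ee_rot: [-1.571, 0.0, 0.635]
contact_force: [0.1, -0.7, -0.4]
width: 45.2
t: 9.8
tcp_pos: [521.4, -146.6, 209.6]
ee_rot: [-1.571, 0.0, 0.635]
contact_force: [0.7, -0.7, -0.7]
width: 45.2
t 9.8 tool shift cm [-0.03  0.21  0.03] yaw 0.635 tilt [-0. -0. -1.] tipz 112.6
```

```bash
for i in 1; do python3 -m pendant '[[0,0.1,0,0,0,0,3],[0,0.1,0,0,0,0,3],[0,0,0,0,0,0,3]]';python3 -m pendant '[[0,0.1,0,0,0,0,3],[0,0.1,0,0,0,0,3],[0,0,0,0,0,0,3]]'; done; python3 go.py 521 -146.5 110.5
```

```text
t: 10.18
tcp_pos: [521.5, -146.6, 208.2]
ee_rot: [-1.571, -0.0, 0.635]
contact_force: [-0.4, 0.2, 5.7]
width: 45.3
t: 10.55
tcp_pos: [521.6, -146.7, 207.6]
ee_rot: [-1.571, -0.001, 0.635]
contact_force: [-3.7, 1.1, 16.6]
width: 45.2
t 10.55 tool shift cm [-0.04  0.01  0.05] yaw 0.635 tilt [ 0.001  0.    -1.   ] tipz 110.6
```

```bash
python3 -m pendant '[[0,-0.25,0,0,0,0,3],[0,0,0,0,0,0,3]]'; python3 -m pendant '[[0,0,0,0,0,0,5.5],[0,0,0,0,0,0,6],[0,0,0,0,0,0,6],[0,0,0,0,0,0,6],[0,-1,0,0,0,0,6],[0,-2,0,0,0,0,6],[0,-2,0,0,0,0,6]]';python3 - <<'E'
from h import *
d=snap("side","pics/s4.png"); 
for tip in (147.4,152.5):
  o=[]
  k=8;u0,v0=321,155
  im=cv2.resize(d["image"][v0:v0+60,u0:u0+80],None,fx=k,fy=k,interpolation=cv2.INTER_CUBIC)
crop(d,361,186,80,60,9,"pics/c6.png")
a=np.linspace(0,6.283,200)
for tip in(152.5,):
  for off in(36.5,31):
    q=proj(d,np.c_[521+23.5*np.cos(a),-146.5+23.5*np.sin(a),0*a+tip-off]);q=(q-[321,156])*9;print(off,q.min(0).round(),q.max(0).round(),q.mean(0).round())
E
```

```text
t: 10.8
tcp_pos: [521.6, -146.6, 208.5]
ee_rot: [-1.571, -0.0, 0.635]
contact_force: [-0.7, -0.3, 5.1]
width: 45.0
t: 11.68
tcp_pos: [521.5, -146.5, 259.2]
ee_rot: [-1.571, -0.0, 0.635]
contact_force: [-0.6, 0.5, 0.5]
width: 59.7
36.5 [251. 215.] [473. 358.] [362. 285.]
31 [253. 195.] [476. 337.] [364. 265.]
```

View pics/c6.png

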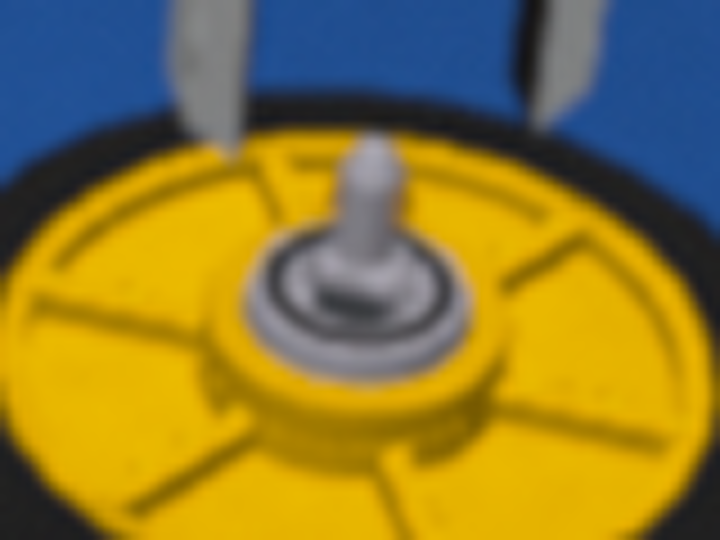

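```bash
python3 -m pendant '[[0,-2,0,0,0,0,5.5],[0,-1,0,0,0,0,5.5]]'; python3 go.py 450.6 136 60
```

```text
t: 11.98
tcp_pos: [521.8, -146.6, 289.2]
ee_rot: [-1.572, -0.001, 0.635]
contact_force: [0.7, 0.8, 0.5]
width: 55.0
t 11.97 tool shift cm [11.02 13.2  26.99] yaw 0.635 tilt [ 0.002 -0.    -1.   ] tipz 192.2
```

```bash
python3 -m pendant '[[0.8,0,2,0,0,0,5.5],[1.7,0,4.2,0,0,0,5.5],[1.9,0,4.7,0,0,0,5.5],[1.9,1.5,4.7,0,0,0,5.5],[1.9,3,4.5,0,0,0,5.5],[1.6,3,4,0,0,0,5.5],[0.9,3,2.2,0,0,0,5.5],[0.3,2,0.7,0,0,0,5.5],[0,0.7,0,0,0,0,5.5],[0,0,0,0,0,0,5.5]]'; python3 go.py 450.6 136 1.5
```

```text
t: 13.22
tcp_pos: [450.0, 135.5, 156.1]
ee_rot: [-1.571, 0.001, 0.634]
contact_force: [-0.0, 0.0, -0.4]
width: 55.0
t 13.22 tool shift cm [0.08 5.76 0.01] yaw 0.634 tilt [-0. -0. -1.] tipz 59.1
```

```bash
python3 -m pendant '[[0.08,1,0,0,0,0,5.5],[0,2,0,0,0,0,5.5],[0,1.5,0,0,0,0,5.5],[0,0.7,0,0,0,0,5.5],[0,0.3,0,0,0,0,5.5],[0,0,0,0,0,0,5.5]]'; python3 go.py 450.6 136 1.5;python3 - <<'E'
from h import *
d=snap("side","pics/s5.png"); crop(d,330,355,90,60,8,"pics/c7.png")
E
```

```text
t: 13.98
tcp_pos: [450.6, 136.6, 101.3]
ee_rot: [-1.571, -0.0, 0.635]
contact_force: [0.3, 0.1, -0.1]
width: 55.1
t 13.97 tool shift cm [-0.04  0.28 -0.05] yaw 0.635 tilt [ 0.  0. -1.] tipz 4.3
```

View pics/c7.png

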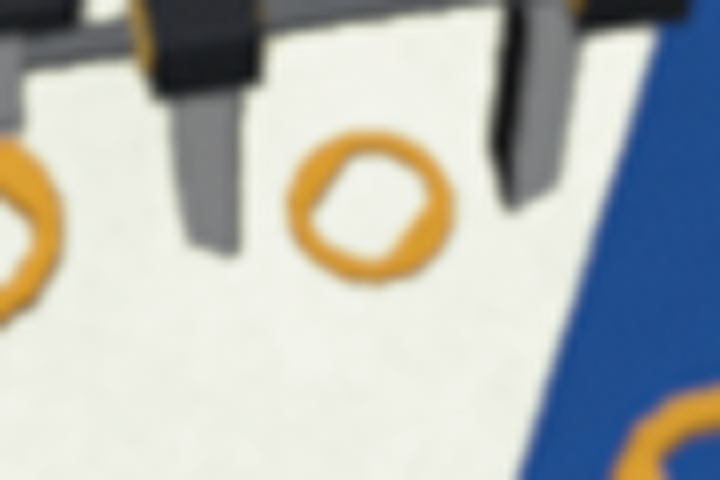

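```bash
python3 -m pendant '[[0,0.25,-0.05,0,0,0,5.5],[0,0,0,0,0,0,4.5],[0,0,0,0,0,0,3.5],[0,0,0,0,0,0,2.5],[0,0,0,0,0,0,2.5],[0,0,0,0,0,0,2.5],[0,0,0,0,0,0,2.5]]'; python3 go.py 450.6 136 1.5; python3 -m pendant '[[0,-0.5,0,0,0,0,2.5],[0,-1.5,0,0,0,0,2.5],[0,-3,0,0,0,0,2.5],[0,-3.5,0,0,0,0,2.5],[0,-3.5,0,0,0,0,2.5],[0,-3,0,0,0,0,2.5],[0,-2,0,0,0,0,2.5],[0,-0.7,0,0,0,0,2.5]]'; python3 go.py 521.5 -146.6 170
```

```text
t: 14.9
tcp_pos: [450.8, 136.2, 98.7]
ee_rot: [-1.571, -0.0, 0.635]
contact_force: [0.5, 0.1, 2.2]
width: 33.9
t 14.9 tool shift cm [-0.03  0.02 -0.01] yaw 0.635 tilt [ 0.  0. -1.] tipz 1.7
t: 15.9
tcp_pos: [451.1, 136.3, 277.5]
ee_rot: [-1.571, -0.003, 0.635]
contact_force: [0.7, -0.7, -0.8]
width: 34.2
t 15.9 tool shift cm [-11.11   1.04 -26.95] yaw 0.635 tilt [ 0.003  0.001 -1.   ] tipz 180.5
```

```bash
python3 -m pendant '[[-0.8,0,-2,0,0,0,2.5],[-1.7,0,-4.2,0,0,0,2.5],[-1.9,0,-4.7,0,0,0,2.5],[-1.9,0,-4.7,0,0,0,2.5],[-1.9,0,-4.5,0,0,0,2.5],[-1.7,0,-4,0,0,0,2.5],[-0.9,0,-2.2,0,0,0,2.5],[-0.3,0,-0.7,0,0,0,2.5]]'; python3 -m pendant '[[0,0,0,0,0.1,0,2.5],[0,0,0,0,0.17,0,2.5],[0,0,0,0,0.17,0,2.5],[0,0,0,0,0.17,0,2.5],[0,0,0,0,0.17,0,2.5],[0,0,0,0,0.17,0,2.5],[0,0,0,0,0.17,0,2.5],[0,0,0,0,0.17,0,2.5],[0,0,0,0,0.1,0,2.5],[0,0,0,0,0,0,2.5]]'; python3 go.py 521.5 -146.6 170; python3 - <<'E'
from h import *
d=snap("top","pics/t6.png");d=snap("side","pics/s6.png")
print(r.get_state()["q"].round(2))
E
```

```text
t: 16.9
tcp_pos: [521.1, -148.6, 275.2]
ee_rot: [-1.57, 0.001, 0.632]
contact_force: [0.4, 0.1, -1.0]
width: 33.8
t: 18.15
tcp_pos: [521.4, -145.4, 275.3]
ee_rot: [-1.571, 0.001, -0.752]
contact_force: [0.6, 0.4, -0.3]
width: 33.9
t 18.15 tool shift cm [ 0.09  0.83 -0.07] yaw -0.752 tilt [-0.001  0.001 -1.   ] tipz 178.3
[-0.17  0.58  0.61  1.86 -0.43  0.84 -0.1 ]
```

```bash
python3 -m pendant '[[0.09,0.5,-0.07,0,0,0,2.5],[0,0.8,0,0,0,0,2.5],[0,0.8,0,0,0,0,2.5],[0,0.8,0,0,0,0,2.5],[0,0.8,0,0,0,0,2.5],[0,0.8,0,0,0,0,2.5],[0,0.3,0,0,0,0,2.5],[0,0,0,0,0,0,2.5]]'; python3 go.py 521.5 -146.6 124.7
```

```text
t: 19.25
tcp_pos: [521.7, -148.2, 227.5]
ee_rot: [-1.571, 0.0, -0.755]
contact_force: [0.3, -0.9, -0.7]
width: 33.2
t 19.25 tool shift cm [-0.12  0.58  0.1 ] yaw -0.755 tilt [-0.  0. -1.] tipz 130.5
```

```bash
python3 -m pendant '[[-0.1,0.1,0.1,0,0,0,2.5],[0,0.2,0,0,0,0,2.5],[0,0,0,0,0,0,2.5]]'; python3 go.py 521.5 -146.6 124.7;  python3 -m pendant '[[0,0.1,0,0,0,0,2.5],[0,0.1,0,0,0,0,2.5],[0,0.1,0,0,0,0,2.5],[0,0,0,0,0,0,2.5]]'; python3 go.py 521.5 -146.6 124.7
```

```text
t: 19.62
tcp_pos: [521.7, -146.7, 224.6]
ee_rot: [-1.571, 0.0, -0.755]
contact_force: [0.5, -0.1, 0.1]
width: 33.5
t 19.62 tool shift cm [-0.02  0.29 -0.01] yaw -0.755 tilt [-0.  0. -1.] tipz 127.6
t: 20.12
tcp_pos: [521.7, -146.7, 221.6]
ee_rot: [-1.571, 0.0, -0.755]
contact_force: [0.2, -0.1, 0.2]
width: 33.7
t 20.12 tool shift cm [-0.02 -0.01 -0.  ] yaw -0.755 tilt [-0.  0. -1.] tipz 124.6
```

```bash
python3 -m pendant '[[0,0.1,0,0,0,0,2.5],[0,0,0,0,0,0,2.5]]';  python3 -m pendant '[[0,0.1,0,0,0,0,2.5],[0,0,0,0,0,0,2.5]]';  python3 -m pendant '[[0,0.1,0,0,0,0,2.5],[0,0,0,0,0,0,2.5]]'; python3 go.py 521.5 -146.6 124.7
```

```text
t: 20.38
tcp_pos: [521.7, -146.8, 220.6]
ee_rot: [-1.571, 0.0, -0.755]
contact_force: [-0.3, 0.8, -1.0]
width: 33.8
t: 20.62
tcp_pos: [521.4, -146.8, 219.6]
ee_rot: [-1.571, 0.0, -0.755]
contact_force: [-1.1, -0.3, 2.0]
width: 33.8
t: 20.88
tcp_pos: [521.2, -146.8, 218.4]
ee_rot: [-1.572, 0.001, -0.755]
contact_force: [-0.7, -1.0, 0.6]
width: 33.6
t 20.88 tool shift cm [ 0.01 -0.33  0.04] yaw -0.755 tilt [-0.001  0.    -1.   ] tipz 121.4
```

```bash
python3 -m pendant '[[0,0.1,0,0,0,0,2.5],[0,0,0,0,0,0,2.5]]';  python3 -m pendant '[[0,0.1,0,0,0,0,2.5],[0,0,0,0,0,0,2.5]]';  python3 -m pendant '[[0,0.1,0,0,0,0,2.5],[0,0,0,0,0,0,2.5]]'; python3 go.py 521.5 -146.6 124.7
```

```text
t: 21.12
tcp_pos: [521.1, -146.7, 217.3]
ee_rot: [-1.572, 0.001, -0.755]
contact_force: [-2.4, -0.1, -0.1]
width: 34.3
t: 21.38
tcp_pos: [521.2, -146.7, 216.4]
ee_rot: [-1.571, 0.001, -0.755]
contact_force: [-3.7, -0.6, 1.2]
width: 33.4
t: 21.62
tcp_pos: [521.2, -146.7, 215.6]
ee_rot: [-1.571, 0.001, -0.755]
contact_force: [-4.8, -0.2, 3.6]
width: 33.7
t 21.62 tool shift cm [ 0.01 -0.61  0.03] yaw -0.755 tilt [-0.001  0.    -1.   ] tipz 118.6
```

```bash
python3 -m pendant '[[-0.04,0,-0.03,0,0,0,2.5],[0,0,0,0,0,0,2.5]]';  python3 -m pendant '[[0,0.1,0,0,0,0,2.5],[0,0,0,0,0,0,2.5]]';  python3 -m pendant '[[0,0.07,0,0,0,0,2.5],[0,0,0,0,0,0,2.5]]'
```

```text
t: 21.88
tcp_pos: [521.1, -146.7, 215.6]
ee_rot: [-1.571, 0.0, -0.755]
contact_force: [-3.9, -0.1, 0.9]
width: 33.6
t: 22.12
tcp_pos: [521.1, -146.8, 215.1]
ee_rot: [-1.571, 0.0, -0.755]
contact_force: [-6.4, -0.0, 5.9]
width: 33.8
t: 22.38
tcp_pos: [521.1, -146.7, 214.7]
ee_rot: [-1.57, 0.0, -0.755]
contact_force: [-6.4, 0.2, 8.1]
width: 33.8
```

```bash
python3 -m pendant '[[0,-0.05,0,0,0,0,2.5],[0,0,0,0,0,0,4.5],[0,0,0,0,0,0,4.8],[0,0,0,0,0,0,4.8],[0,0,0,0,0,0,4.8],[0,-1,0,0,0,0,4.8],[0,-2,0,0,0,0,4.8],[0,-2,0,0,0,0,4.8],[0,-2,0,0,0,0,4.8],[0,-0.5,0,0,0,0,5.5]]';python3 - <<'E'
from h import *
d=snap("side","pics/s7.png");crop(d,361,186,80,60,9,"pics/c8.png")
a=np.linspace(0,6.283,200)
for off in(31.5,24.5):
    q=proj(d,np.c_[521.2+18*np.cos(a),-146.6+18*np.sin(a),0*a+152.5-off]);q=(q-[321,156])*9;print(off,q.min(0).round(),q.max(0).round(),q.mean(0).round())
E
```

```text
t: 23.62
tcp_pos: [521.8, -147.0, 291.1]
ee_rot: [-1.569, -0.002, -0.755]
contact_force: [0.2, 0.4, -0.8]
width: 53.7
31.5 [278. 212.] [449. 321.] [363. 266.]
24.5 [281. 187.] [452. 296.] [366. 241.]
```

View pics/c8.png

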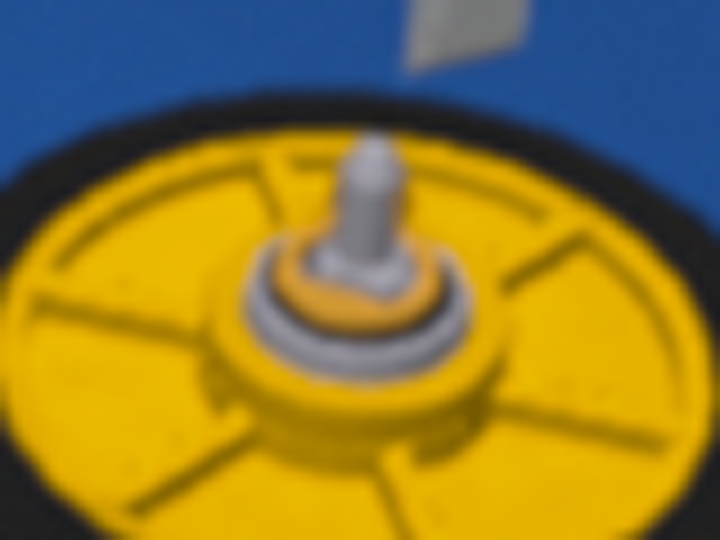

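```bash
python3 go.py 633.8 154.3 60
```

```text
t 23.68 tool shift cm [-12.5  13.4  29.6] yaw -0.755 tilt [ 0.002 -0.    -1.   ] tipz 193.8
```

```bash
python3 -m pendant '[[-0.8,0,2,0,0,0,5.5],[-1.6,0,3.8,0,0,0,5.5],[-2,0,4.7,0,0,0,5.5],[-2,1.5,4.7,0,0,0,5.5],[-2,3,4.7,0,0,0,5.5],[-2,3,4.7,0,0,0,5.5],[-1.4,3,3.3,0,0,0,5.5],[-0.7,2,1.7,0,0,0,5.5],[0,0.7,0,0,0,0,5.5],[0,0,0,0,0,0,5.5]]'; python3 go.py 633.8 154.3 8.5; python3 - <<'E'
from h import *
for f in("top0","side0"):
    d=load(f"pics/{f}.npz");im=d["image"].astype(int);m=(im[...,2]>180)&(im[...,1]<130)&(im[...,0]<70)
    n,l,s,c=cv2.connectedComponentsWithStats(m.astype(np.uint8))
    for i in range(1,n):
        if s[i,4]>60: print(f,s[i],c[i].round(1),ray(d,*c[i],7).round(1))
print(r.get_state()["q"].round(2))
E
```

```text
t: 24.92
tcp_pos: [632.9, 152.0, 157.7]
ee_rot: [-1.572, -0.001, -0.758]
contact_force: [-0.1, -0.8, 0.8]
width: 55.2
t 24.93 tool shift cm [-0.09  5.22  0.24] yaw -0.758 tilt [-0.    -0.002 -1.   ] tipz 60.7
top0 [476 291   9   9  61] [480.1 294.8] [ 438.4 -461.1    7. ]
side0 [217 305  27  24 403] [229.8 316.6] [635.6 156.8   7. ]
[-0.58  0.87  0.53  1.64 -0.57  0.8  -0.55]
```

```bash
python3 -m pendant '[[-0.08,1,0.15,0,0,0,5.5],[0,1.5,0.1,0,0,0,5.5],[0,1.3,0,0,0,0,5.5],[0,0.8,0,0,0,0,5.5],[0,0.4,0,0,0,0,5.5],[0,0,0,0,0,0,5.5],[0,0,0,0,0,0,5.5]]'; python3 go.py 634.4 154.8 8.5
```

```text
t: 25.8
tcp_pos: [634.4, 156.9, 107.8]
ee_rot: [-1.57, -0.0, -0.755]
contact_force: [0.2, 1.0, 0.9]
width: 55.0
t 25.8 tool shift cm [ 0.14  0.23 -0.16] yaw -0.755 tilt [ 0.001  0.    -1.   ] tipz 10.8
```

```bash
python3 -m pendant '[[0.1,0.2,-0.15,0,0,0,5.5],[0,0,0,0,0,0,4.5],[0,0,0,0,0,0,3],[0,0,0,0,0,0,2.5],[0,0,0,0,0,0,2.5],[0,0,0,0,0,0,2.5],[0,0,0,0,0,0,2.5],[0,0,0,0,0,0,4],[0,0,0,0,0,0,5],[0,0,0,0,0,0,5]]'; python3 go.py 634.4 154.8 8.5; python3 -m pendant '[[0,0,0,0,-0.1,0,5],[0,0,0,0,-0.18,0,5],[0,0,0,0,-0.18,0,5],[0,0,0,0,-0.18,0,5],[0,0,0,0,-0.18,0,5],[0,0,0,0,-0.18,0,5],[0,0,0,0,-0.18,0,5],[0,0,0,0,-0.18,0,5],[0,0,0,0,-0.15,0,5],[0,0,0,0,-0.06,0,5]]'; python3 go.py 634.4 154.8 8.5
```

```text
t: 27.05
tcp_pos: [633.8, 155.2, 105.4]
ee_rot: [-1.571, 0.0, -0.755]
contact_force: [-0.3, 0.1, 0.4]
width: 49.7
t 27.05 tool shift cm [ 0.07 -0.01  0.02] yaw -0.755 tilt [-0. -0. -1.] tipz 8.4
t: 28.3
tcp_pos: [633.9, 154.8, 105.5]
ee_rot: [-1.571, -0.0, 0.817]
contact_force: [-0.5, 0.1, 0.2]
width: 49.8
t 28.3 tool shift cm [ 0.03 -0.   -0.03] yaw 0.817 tilt [-0.  0. -1.] tipz 8.5
```

```bash
python3 -m pendant '[[0,0,0,0,0,0,4],[0,0,0,0,0,0,3],[0,0,0,0,0,0,2.5],[0,0,0,0,0,0,2.5],[0,0,0,0,0,0,2.5],[0,0,0,0,0,0,2.5]]'; python3 go.py 521.2 -146.7 8.5; python3 -m pendant '[[0,-0.5,0,0,0,0,2.5],[0,-1.5,0,0,0,0,2.5],[0,-3,0,0,0,0,2.5],[0,-3.5,0,0,0,0,2.5],[0,-3.5,0,0,0,0,2.5],[0,-3,0,0,0,0,2.5],[0,-2,0,0,0,0,2.5],[0,-0.5,0,0,0,0,2.5]]'; python3 go.py 521.2 -146.7 170
```

```text
t: 29.05
tcp_pos: [633.8, 155.2, 105.4]
ee_rot: [-1.571, 0.0, 0.815]
contact_force: [-0.1, -0.3, -1.0]
width: 35.1
t 29.05 tool shift cm [-2.970e+01 -1.000e-02 -1.251e+01] yaw 0.815 tilt [-0.  0. -1.] tipz 8.4
t: 30.05
tcp_pos: [634.5, 155.3, 283.0]
ee_rot: [-1.573, -0.003, 0.815]
contact_force: [0.3, 0.4, -1.2]
width: 34.9
t 30.05 tool shift cm [-29.75   1.53 -12.46] yaw 0.815 tilt [ 0.004  0.001 -1.   ] tipz 186.0
```

```bash
python3 -m pendant '[[-2,0,-0.8,0,0,0,2.5],[-3.8,0,-1.6,0,0,0,2.5],[-4.7,0,-2,0,0,0,2.5],[-4.8,0,-2,0,0,0,2.5],[-4.7,0,-2,0,0,0,2.5],[-4.5,0,-1.9,0,0,0,2.5],[-3.4,0,-1.4,0,0,0,2.5],[-1.8,0,-0.75,0,0,0,2.5],[0,0,0,0,0,0,2.5],[0,0,0,0,0,0,2.5]]'; python3 go.py 521.2 -146.7 170
```

```text
t: 31.3
tcp_pos: [521.2, -144.7, 280.2]
ee_rot: [-1.57, -0.001, 0.817]
contact_force: [0.5, 0.9, 0.0]
width: 35.0
t 31.3 tool shift cm [-0.14  1.32 -0.14] yaw 0.817 tilt [-0.     0.001 -1.   ] tipz 183.2
```

```bash
python3 -m pendant '[[-0.1,0.5,-0.1,0,0,0,2.5],[-0.05,0.8,-0.05,0,0,0,2.5],[0,0.7,0,0,0,0,2.5],[0,0.5,0,0,0,0,2.5],[0,0.2,0,0,0,0,2.5],[0,0,0,0,0,0,2.5],[0,0,0,0,0,0,2.5]]'; python3 go.py 520.9 -146.7 153
```

```text
t: 32.17
tcp_pos: [520.9, -148.6, 253.7]
ee_rot: [-1.571, -0.0, 0.815]
contact_force: [-0.2, -0.3, 0.3]
width: 34.8
t 32.17 tool shift cm [0.13 0.37 0.13] yaw 0.815 tilt [ 0. -0. -1.] tipz 156.7
```

```bash
python3 -m pendant '[[0,0,0,0,0,0,2.5],[0,0,0,0,0,0,2.5]]'; python3 go.py 520.9 -146.7 153
```

```text
t: 32.42
tcp_pos: [520.9, -148.5, 253.6]
ee_rot: [-1.571, -0.0, 0.815]
contact_force: [0.4, -0.7, -0.2]
width: 35.3
t 32.42 tool shift cm [0.13 0.36 0.12] yaw 0.815 tilt [ 0. -0. -1.] tipz 156.6
```

```bash
python3 -m pendant '[[0.12,0.05,0.12,0,0,0,2.5],[0,0,0,0,0,0,2.5],[0,0,0,0,0,0,2.5]]'; python3 go.py 520.9 -146.7 153
```

```text
t: 32.8
tcp_pos: [520.8, -146.8, 253.0]
ee_rot: [-1.571, 0.0, 0.815]
contact_force: [0.7, 0.0, -0.8]
width: 34.8
t 32.8 tool shift cm [ 0.01  0.3  -0.  ] yaw 0.815 tilt [-0.  0. -1.] tipz 156.0
```

```bash
python3 -m pendant '[[0,0.1,0,0,0,0,2.5],[0,0.1,0,0,0,0,2.5],[0,0.1,0,0,0,0,2.5],[0,0,0,0,0,0,2.5]]'; python3 -m pendant '[[0,0.1,0,0,0,0,2.5],[0,0.1,0,0,0,0,2.5],[0,0,0,0,0,0,2.5]]';python3 -m pendant '[[0,0.1,0,0,0,0,2.5],[0,0.1,0,0,0,0,2.5],[0,0,0,0,0,0,2.5]]'; python3 go.py 520.9 -146.7 153
```

```text
t: 33.3
tcp_pos: [520.7, -146.8, 249.9]
ee_rot: [-1.571, 0.0, 0.815]
contact_force: [0.4, -0.7, -0.3]
width: 34.6
t: 33.67
tcp_pos: [520.7, -146.8, 247.9]
ee_rot: [-1.571, 0.0, 0.815]
contact_force: [0.7, -0.0, -0.6]
width: 34.8
t: 34.05
tcp_pos: [520.7, -146.8, 245.8]
ee_rot: [-1.571, 0.0, 0.815]
contact_force: [0.1, -0.4, -0.8]
width: 35.0
t 34.05 tool shift cm [ 0.02 -0.42 -0.01] yaw 0.815 tilt [-0.  0. -1.] tipz 148.8
```

```bash
for i in 1; do python3 -m pendant '[[0,0.1,0,0,0,0,2.5],[0,0.1,0,0,0,0,2.5],[0,0.1,0,0,0,0,2.5],[0,0,0,0,0,0,2.5]]'; python3 -m pendant '[[0,0.1,0,0,0,0,2.5],[0,0.1,0,0,0,0,2.5],[0,0.1,0,0,0,0,2.5],[0,0,0,0,0,0,2.5]]';python3 -m pendant '[[0,0.1,0,0,0,0,2.5],[0,0.1,0,0,0,0,2.5],[0,0.1,0,0,0,0,2.5],[0,0,0,0,0,0,2.5]]';done; python3 go.py 520.9 -146.7 129.5
```

```text
t: 34.55
tcp_pos: [520.7, -146.7, 242.9]
ee_rot: [-1.571, -0.0, 0.815]
contact_force: [-0.4, 0.7, -0.5]
width: 34.8
t: 35.05
tcp_pos: [520.9, -146.7, 240.1]
ee_rot: [-1.571, -0.0, 0.815]
contact_force: [-0.2, 2.3, 2.3]
width: 35.0
t: 35.55
tcp_pos: [520.8, -146.7, 236.9]
ee_rot: [-1.571, -0.0, 0.815]
contact_force: [0.3, 1.5, 2.9]
width: 35.1
t 35.55 tool shift cm [ 0.01  1.04 -0.01] yaw 0.815 tilt [-0.  0. -1.] tipz 139.9
```

```bash
for i in 1; do python3 -m pendant '[[0,0.1,0,0,0,0,2.5],[0,0.1,0,0,0,0,2.5],[0,0.1,0,0,0,0,2.5],[0,0,0,0,0,0,2.5]]'; python3 -m pendant '[[0,0.1,0,0,0,0,2.5],[0,0.1,0,0,0,0,2.5],[0,0.1,0,0,0,0,2.5],[0,0,0,0,0,0,2.5]]';python3 -m pendant '[[0,0.1,0,0,0,0,2.5],[0,0.1,0,0,0,0,2.5],[0,0.1,0,0,0,0,2.5],[0,0,0,0,0,0,2.5]]';done; python3 go.py 520.9 -146.7 129.5
```

```text
t: 36.05
tcp_pos: [520.6, -146.7, 233.6]
ee_rot: [-1.57, 0.0, 0.815]
contact_force: [0.5, 1.7, 0.3]
width: 34.8
t: 36.55
tcp_pos: [520.7, -146.7, 230.7]
ee_rot: [-1.57, 0.0, 0.815]
contact_force: [0.7, 2.7, 1.2]
width: 35.0
t: 37.05
tcp_pos: [520.7, -146.8, 227.8]
ee_rot: [-1.571, 0.0, 0.815]
contact_force: [-0.3, 2.1, 1.9]
width: 34.8
t 37.05 tool shift cm [ 0.02  0.13 -0.01] yaw 0.815 tilt [-0.  0. -1.] tipz 130.8
```

Near the washer; now pressing in 1 mm steps, watching force.

```bash
python3 -m pendant '[[0,0.1,0,0,0,0,2.5],[0,0.05,0,0,0,0,2.5],[0,0,0,0,0,0,2.5]]'; python3 -m pendant '[[0,0.1,0,0,0,0,2.5],[0,0,0,0,0,0,2.5]]';python3 -m pendant '[[0,0.1,0,0,0,0,2.5],[0,0,0,0,0,0,2.5]]'
```

```text
t: 37.42
tcp_pos: [520.8, -146.8, 226.9]
ee_rot: [-1.571, -0.0, 0.815]
contact_force: [-1.0, 2.7, 6.4]
width: 34.9
t: 37.67
tcp_pos: [520.8, -146.8, 226.1]
ee_rot: [-1.571, -0.0, 0.815]
contact_force: [-0.7, 3.2, 8.6]
width: 34.8
t: 37.92
tcp_pos: [520.9, -146.8, 225.4]
ee_rot: [-1.571, -0.0, 0.815]
contact_force: [-2.0, 3.1, 10.1]
width: 35.1
```

```bash
python3 -m pendant '[[0,0.05,0,0,0,0,2.5],[0,0,0,0,0,0,2.5]]'
```

```text
t: 38.17
tcp_pos: [520.9, -146.8, 224.5]
ee_rot: [-1.571, -0.0, 0.815]
contact_force: [-1.1, 3.1, 8.0]
width: 34.8
```

```bash
python3 -m pendant '[[0,0.05,0,0,0,0,2.5],[0,0,0,0,0,0,2.5]]'; python3 -m pendant '[[0,0.05,0,0,0,0,2.5],[0,0,0,0,0,0,2.5]]'
```

```text
t: 38.42
tcp_pos: [520.9, -146.8, 224.2]
ee_rot: [-1.571, -0.0, 0.815]
contact_force: [-2.9, 2.3, 9.7]
width: 34.7
t: 38.67
tcp_pos: [520.9, -146.9, 224.0]
ee_rot: [-1.571, -0.001, 0.815]
contact_force: [-2.0, 3.2, 11.7]
width: 34.8
```

```bash
python3 -m pendant '[[0,0.05,0,0,0,0,2.5],[0,0,0,0,0,0,2.5]]'; python3 -m pendant '[[0,0.05,0,0,0,0,2.5],[0,0,0,0,0,0,2.5]]'
```

```text
t: 38.92
tcp_pos: [520.9, -146.8, 223.8]
ee_rot: [-1.571, -0.001, 0.815]
contact_force: [-2.4, 4.6, 13.3]
width: 35.1
t: 39.17
tcp_pos: [520.9, -146.8, 223.5]
ee_rot: [-1.572, -0.001, 0.815]
contact_force: [-3.3, 4.1, 15.4]
width: 34.9
```

```bash
python3 -m pendant '[[0,0.05,0,0,0,0,2.5],[0,0,0,0,0,0,2.5]]'
```

```text
t: 39.42
tcp_pos: [520.9, -146.9, 223.4]
ee_rot: [-1.572, -0.001, 0.815]
contact_force: [-3.6, 3.4, 18.8]
width: 35.2
```

```bash
python3 -m pendant '[[0,-0.2,0,0,0,0,2.5],[0,0,0,0,0,0,2.5]]'; python3 -m pendant '[[0,-0.1,0,0,0,0,2.5],[0,0,0,0,0,0,2.5]]';  python3 -m pendant '[[0,-0.1,0,0,0,0,2.5],[0,0,0,0,0,0,2.5]]'
```

```text
t: 39.67
tcp_pos: [520.9, -146.8, 224.2]
ee_rot: [-1.571, -0.0, 0.815]
contact_force: [-1.4, 3.8, 9.6]
width: 35.1
t: 39.92
tcp_pos: [520.8, -146.8, 224.5]
ee_rot: [-1.571, -0.0, 0.815]
contact_force: [-0.3, 1.8, 4.2]
width: 34.8
t: 40.17
tcp_pos: [520.8, -146.7, 224.8]
ee_rot: [-1.57, 0.0, 0.815]
contact_force: [2.0, 1.0, -5.1]
width: 35.2
```

```bash
python3 -m pendant '[[0,0.05,0,0,0,0,2.5],[0,0,0,0,0,0,4],[0,0,0,0,0,0,5],[0,0,0,0,0,0,5],[0,0,0,0,0,0,5],[0,-0.8,0,0,0,0,5],[0,-2,0,0,0,0,5],[0,-3,0,0,0,0,5],[0,-3,0,0,0,0,5],[0,-1.5,0,0,0,0,5]]';python3 - <<'E'
from h import *
d=snap("side","pics/s8.png");crop(d,361,186,80,60,9,"pics/c9.png")
a=np.linspace(0,6.283,200)
for R,z in((18,152.5-31.5+2.5*-1+18),(18,152.5-31.5+18)):
    q=proj(d,np.c_[521+R*np.cos(a),-146.7+R*np.sin(a),0*a+z]);q=(q-[321,156])*9;print(z,q.min(0).round(),q.max(0).round())
E
```

```text
t: 41.42
tcp_pos: [521.2, -147.0, 330.0]
ee_rot: [-1.573, -0.001, 0.815]
contact_force: [1.0, -1.0, -0.2]
width: 50.3
136.5 [285. 155.] [457. 264.]
139.0 [285. 146.] [458. 254.]
```

View pics/c9.png

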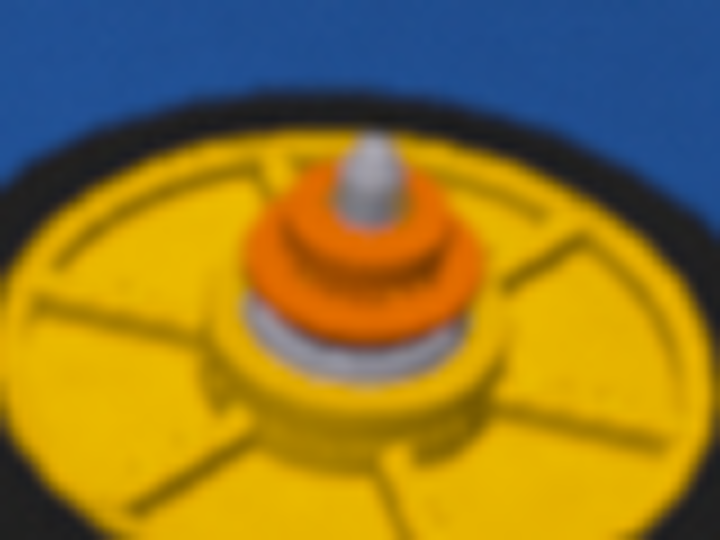

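```bash
python3 -c "
from h import *
print(r.close_job())"
```

```text
the job is handed in; nothing more can be done
None
```

The wheel is assembled and handed in at about 41 s of the 72 s allowed: the bearing is in the hub, the brass washer is on it, and the orange collar is clicked under the catches. No verdict is reported.

- **Bearing:** it went down to the spring at up to about 17 N on the wrist and was let go. The picture afterwards showed it level, with its top at the seated height.
- **Washer:** I used the smallest of the three look-alikes, about 35 mm across in the image. I turned it about 1.39 rad, and it dropped over the flats to the seated height with at most about 8 N down and 6 N sideways. The picture showed it flat on the bearing, though its outline read a little lower than predicted; I put that down to its visible side wall.
- **Collar:** I squeezed it from two directions to centre it, then pressed it on with at most about 19 N. An upward tug of about 5 N did not lift it, so I took it as locked. The last picture showed it level, with its neck top at the locked height (about 136.5 mm).

The click was not clear-cut by force: the reading dipped at about 10 N, where 15 to 20 N was expected. I judged the lock by the tug and the last picture. I did not measure the collar's final press on the washer. I planned my paths clear of the wrench, tin and bottle but did not check their positions at the end.

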